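# Weigh a tin on a spring hand scale and sort it by weight

### The job

Take the spring hand scale off its stand, hook it under the tin's wire bail and lift the tin just clear of the table (never more than 2.5 cm off it, and without dragging it), letting it hang still for a good second so that the weight can be read. A full tin weighs 600 g or more: gently set a full one inside the rimmed square tray and a lighter one on the round flat mat, moving it by the scale alone and leaving it standing upright. Then unhook the scale and hang it back in its stand, leaving the other things where they are.

Things in the scene. Friction and masses are not known exactly. Their poses are not given: they have to be found in the camera images.
- scale_grip (a point): Middle of the black rubber grip at the top of the spring hand scale (grip 20 mm in its x, 46 mm in y, 22 mm high). The grip sits on a steel cross bar, 12 mm diameter, along y, whose ends reach 49 mm either side of this point. Own z up. The scale hangs upright in its stand at the start.
- scale: The scale as a whole, 0.235 kg; origin and axes as scale_grip. From 18 to 106 mm below the origin a flat aluminium case (16 mm in x, 30 mm in y), below it the hook.
- scale_hook (a joint): How far the hook is drawn straight down out of the case against its spring, m: 0 when empty, 0.010 per 100 g hung on it (98.1 N/m; 600 g reads 0.060), stop at 0.086.
- hook_seat (a point): Where the axis of a hooked wire comes to rest, 147 mm below scale_grip with the hook drawn in. Hook of 5 mm wire in the scale's x-z plane; from this point its bottom is 8 mm lower, its back leg 10 mm toward -x, its open point 13 mm toward +x and 14 mm high. A 6 mm wire 18 to 28 mm above this point passes in over the open point from +x; 25 to 34 mm up the back leg bends to the middle line.
- cradle (a point): Where scale_grip belongs when the scale hangs in the stand, axes alike: 175 mm above the table. The bar's ends lie on two prongs (10 mm wide, 38 mm either side) between lips 20 mm apart that rise as high as the bar's axis, so the bar must be raised 10 mm or more to pass them. The way in and out is from the stand's -x.
- stand: Grey stand, fixed to the bench; origin on the table straight below cradle. Base plate 130 x 120 x 8 mm; the post stands 48 mm toward +x of the origin, no higher than the prongs, which reach from it toward -x and end 18 mm beyond the origin; 66 mm are free between them.
- tin_base (a point): Middle of the underside of a round closed tin, 76 mm diameter, 50 mm high, with a stiff upright wire bail in the plane of its y and z. Own z up. Its weight is hidden: 330 to 820 g.
- tin: The tin; origin and axes as tin_base.
- tin_bail (a point): Axis of the bail wire at its peak, 95 mm above the tin's underside; wire 6 mm thick, along the tin's y. The peak is a kink 8 mm high and 20 mm wide; the bail is 85 mm wide; between wire and lid 42 mm are free under the peak. Axes as tin_base.
- tray: Square steel tray, 140 x 140 mm, floor 3 mm thick, rim 9 mm high, fixed; place for full tins. Origin at the middle of its underside, on the table.
- mat: Round flat black rubber mat, 132 mm diameter, 3 mm thick, fixed; place for tins that are not full. Origin at the middle of its underside, on the table.
- arbor: Bystander: stepped steel arbor standing on end, 43 dia x 98 mm; leave alone
- hex_adapter: Bystander: plated hex adapter standing on its thread, 51 x 44 x 94 mm; leave alone
- spacer_ring: Bystander: flat steel ring, 54 dia x 12 mm; leave alone
- coupler_small: Bystander: small plated hose coupler lying, 31 x 68 x 27 mm; leave alone
- brass_tee: Bystander: brass tee fitting lying, 24 x 101 x 55 mm; leave alone
- big_nut: Bystander: large plated hex nut, 47 x 41 x 20 mm; leave alone

How it is judged (in metres and radians):
On the way:
1. the tin hangs on the scale's hook, at least 5 mm clear of the table, and is still for 1 s (height (world z) of tin_base above 0.005 m and value of joint scale_hook above 0.025 m and linear speed of tin below 0.03 m/s and contact force between tin and scale above 2.5 N and distance of scale from where it was at the start of the episode above 0.05 m), for 1 s.
At the end, for the whole second after the job is handed in: The tin stands upright and still, within 28 mm of the tray's middle if it weighs 600 g or more, within 30 mm of the mat's middle if less (within 50 g of 600 g either counts); the scale is off the tin and hangs upright and still in its stand, within 12 mm of cradle (((horizontal distance between tin_base and tray below 0.028 m and contact force between tin and tray above 5.4 N) or (horizontal distance between tin_base and mat below 0.03 m and contact force between tin and mat between 2 and 6.38 N)) and angle between tin's own z axis and vertical below 0.06 rad and linear speed of each of tin, scale below 0.02 m/s and height (world z) of tin_base below 0.006 m and distance between scale_grip and cradle below 0.012 m and angle between scale's own z axis and vertical below 0.15 rad and angle between the x axis of scale and the x axis of stand, either way round below 0.25 rad and contact force between scale and stand above 1 N and contact force between tin and scale below 0.05 N); the robot touches nothing.
It fails at once if the tin is lifted more than 25 mm above the table (height (world z) of tin_base above 0.025 m).
It fails at once if the tin is dragged over the table or put down elsewhere (height (world z) of tin_base below 0.0015 m and distance of tin_base from where it was at the start of the episode above 0.04 m and horizontal distance between tin_base and tray above 0.1 m and horizontal distance between tin_base and mat above 0.1 m).
It fails at once if the tin is handled with the gripper (contact force between tin and the fingers above 1 N).
It fails at once if the tin is jerked, bumped or pressed with more than 25 N, or the scale's spring is pulled to its stop (contact force between tin and anything else above 25 N or value of joint scale_hook above 0.0855 m).
It fails at once if a bystander is shifted by more than 15 mm (distance of any of arbor, hex_adapter, spacer_ring, coupler_small, brass_tee, big_nut from where it was at the start of the episode above 0.015 m).
It also fails if it takes over 72 s, if anything falls off the work surface, if the arm or the gripper's body presses on something with over 40 N, if the wrist force passes 120 N, or if a joint passes its speed limit or range.

### The arm

A 6-joint arm with a two-finger parallel gripper is mounted at the origin on a cart in front of the work surface, level with it; the furniture and walls round the work are solid. World frame = base frame: x ahead of the robot, y to its left, z up, the work surface at z = 0. Lengths are in mm, angles in rad, forces in N, time in s.
With the tool pointing down it reaches from about 275 to 750 mm from the base axis. Payload 10.2 kg.
Tool frame: the origin (TCP) lies midway between the tips of the shut fingers; the grasp point (between the pads) lies 19 mm behind it; z points along the fingers, y is the line along which they close (so a half turn about z gives the same grasp; the last joint's range is limited). The gripper opens to 85 mm and grips with 20 to 120 N. Pads are 22 mm wide; open, the fingers measure 114 mm over their backs; the gripper's body (76 mm by 85 mm) begins 54 mm behind the grasp point. The pads swing forward as they close: fully open they stand 13 mm farther back than shut.
Start: joints at [-1.554, 0.313, 1.498, -0, 1.331, -0.223], TCP at [124.678, -509.987, 201.594] pointing down, gripper open.
Joint ranges: [-2.94, 2.94], [-0.97, 2.17], [0.19, 2.56], [-1.23, 4.37], [0.02, 3.11], [-2.88, 2.88]. Speed limits (rad/s): [2.39, 2.39, 3.01, 3.14, 3.14, 3.14].

### API

Orientations are given as a unit quaternion [w, x, y, z].
In Python, from rig import ctrl gives the robot as it stands.
- The arm moves only by the tool send_rows, never from a script. Its argument "targets" is a list of rows, each a list of 7 numbers: the closure, from -1 (fully open) to 1 (shut), so that 0 is half open, then the shift along the tool's x, y, z in m, then the turn, a rotation vector about the tool's x, y, z in rad. In form: [[claw, dx, dy, dz, ax, ay, az], ...]. A call has exactly 10 rows; each row shifts and turns the commanded pose from where the row before left it, along the tool's axes as they then stand; what a row does not reach is not made up. A row lasts 1/8 s, in which the tool goes at most 62.5 mm and 10.7 degrees, less where a joint would pass 70% of its speed; a pose out of reach is approached as far as the arm can. A call with a gripper value outside its range is refused whole. The fingers move at their own pace and stop on an object; "squeeze" is the grip in N (left out, the last holds). Time passes only in rows, so rows that do not move let the fingers close, or fill a call up. It gives the time, the measured TCP pose, the force, the opening and the grip force at its end, in the units of the state.
- ctrl.sense(): the state, without advancing time (a new reading comes with each control period).
- ctrl.capture(name): name is "side" or "top" or "wrist"; returns a dict with "img" (400x640x3 uint8, red, green, blue), "camera_matrix" (3x3 intrinsics, pixels), "k1" (the pictures are not rectified: a ray, as slopes to the right and down, at radius r is drawn at 1 + k1 r^2 times it, then the intrinsics apply), "R" (3x3) and "t" (3): a world point X has camera coordinates R X + t. Camera axes: x right, y down, z forward; pixel columns grow to the right and rows downward; lengths in mm; the calibration is good to about 2 mm. A picture is of the moment at which its call begins. There is no depth.
- ctrl.finish_job(): hands the job in; it is judged then, once.
Trained networks look in a picture, given as the dict that the camera call returned (one of the last four; its "shot" number tells which), for a name from the list of things; names that differ only in an ending like _2 or _b are one class to them, and where a whole thing is asked for, a point or a joint stands for the part that bears it (a point fixed in the world has none). Each returns a list of dicts, best first, with "score" (0 to 1); they miss things now and then, are a little off and sometimes report something else, mostly with a low value. They report only what shows in the picture. A call takes as long as a camera call.
- ctrl.boxes_of(query, picture): "extent" ([left, top, width, height] in pixels, round what is visible of it).
- ctrl.landmark_of(query, picture): "point" ([column, row] in pixels: a listed point, or the origin of a listed thing).
The state is a dict: "time_s": time; "joints": joint angles; "dq": joint speeds; "tau": joint torques, N m; "eef_pos": TCP position; "ee_rot": TCP orientation; "force": force on the tool from outside, world axes, zero at the start; "wrist_torque": the same for the moment, N m; "grip_width": opening from 0.0 (shut) to 1.0 (fully open); "grip_force": force on a finger pad.
Only numpy, scipy, OpenCV 4.12 (cv2) and the standard library are available. Lean on these libraries where they do the work, as an engineer would, in place of code of your own. Each camera call takes 0.05 s, during which the arm holds its last target. There are 200 camera calls.

## Working session

There is one attempt and no reset: what is moved stays moved. The work goes in short steps, Python scripts to look and compute and a tool call to move; the robot and the scene stay as the last step left them, time stands still between calls to the robot, and variables do not carry over. Pictures are saved under pics/ and viewed, at most 10 in all, crops included, and the job is handed in when it is done.

Besides the shell and the picture viewer there is one more tool, called after "Call:" as name(argument=value, ...) on one line, values as JSON. send_rows: Moves the arm, as the interface text tells. Its arguments: {"type":"object","properties":{"targets":{"type":"array"},"squeeze":{"type":"number"}},"required":["targets"]}

```bash
mkdir -p pics; ls; cat > h.py <<'E'
import numpy as np, cv2
from scipy.optimize import least_squares
from rig import ctrl
def ray(p,c):
    K=np.array(c["camera_matrix"]);R=np.array(c["R"]);t=np.array(c["t"])
    d=np.array([(p[0]-K[0,2])/K[0,0],(p[1]-K[1,2])/K[1,1]]);u=d.copy()
    for _ in range(20): u=d/(1+c["k1"]*(u@u))
    v=R.T@np.array([u[0],u[1],1]);return -R.T@t,v/np.linalg.norm(v)
def onz(p,c,z):
    o,v=ray(p,c);return o+v*(z-o[2])/v[2]
def proj(X,c):
    K=np.array(c["camera_matrix"]);q=np.array(c["R"])@np.array(X)+np.array(c["t"]);u=q[:2]/q[2];u=u*(1+c["k1"]*(u@u))
    return np.array([K[0,0]*u[0]+K[0,2],K[1,1]*u[1]+K[1,2]])
def tri(ps,cs):
    A=0;b=0
    for p,c in zip(ps,cs):
        o,v=ray(p,c);M=np.eye(3)-np.outer(v,v);A=A+M;b=b+M@o
    return np.linalg.solve(A,b)
E
python3 - <<'E'
from h import *
np.set_printoptions(precision=1,suppress=True)
cs={n:ctrl.capture(n) for n in("top","side")}
for n,c in cs.items(): cv2.imwrite(f"pics/{n}0.png",c["img"][:,:,::-1]); print(n,-np.array(c["R"]).T@c["t"])
Z=dict(scale_grip=175,cradle=175,stand=0,tin_base=0,tin_bail=95,tray=0,mat=0,hook_seat=28,arbor=0,hex_adapter=0,spacer_ring=0,coupler_small=0,brass_tee=0,big_nut=0)
for q,z in Z.items():
    P={}
    for n,c in cs.items():
        r=ctrl.landmark_of(q,c)
        if r: P[n]=r[0]["point"]; print(q,n,np.round(r[0]["score"],2),np.array(P[n]),onz(P[n],c,z))
    if len(P)==2: print("   tri",tri([P[n] for n in P],[cs[n] for n in P]))
print(ctrl.sense())
E
```

```text
pics
top [ 411.7   -8.1 1350. ]
side [  195.1 -1054.3   517.6]
scale_grip top 0.68 [203.5 193.1] [568.4 351.4 175. ]
scale_grip side 0.61 [283.8 144.9] [560.9 376.3 175. ]
   tri [561.2 351.  181.1]
cradle top 0.62 [202.5 193.7] [566.4 354.6 175. ]
cradle side 0.69 [283.5 144.3] [562.2 385.4 175. ]
   tri [559.9 353.5 182.6]
stand top 0.57 [221.4 203.3] [553.5 337.4   0. ]
stand side 0.97 [287.1 195.8] [560.4 344.7   0. ]
   tri [555.6 336.    3.4]
tin_base top 0.69 [296.2 196.2] [579.4  60.7   0. ]
tin_base side 0.95 [315.5 230.4] [561.4  34.2   0. ]
   tri [576.3  62.8 -13.7]
tin_bail top 0.95 [295.8 193.5] [577.   57.3  95. ]
tray top 0.58 [376.9 226.7] [ 465.6 -236.9    0. ]
tray side 0.67 [310.9 284.1] [ 458.5 -240.1    0. ]
   tri [ 462.8 -236.5   -2.5]
mat top 0.78 [348.3 178.6] [ 645.4 -133.8    0. ]
mat side 0.72 [372.7 250.7] [ 661.9 -133.7    0. ]
   tri [ 652.2 -136.5    1.6]
hook_seat side 0.53 [285.1 147.7] [708.8 931.2  28. ]
arbor top 0.7 [256.8 164.7] [698.9 209.1   0. ]
arbor side 0.89 [338.4 207.2] [691.1 185.4   0. ]
   tri [701.2 210.8 -10.6]
hex_adapter top 0.64
[... 360 characters left out ...]
 -105.3    0. ]
   tri [366.  -89.1  -8.8]
brass_tee top 0.61 [220.1 162.3] [708.3 347.    0. ]
brass_tee side 0.49 [330.8 191.9] [720.6 335.7   0. ]
   tri [716.5 345.9  -3.9]
big_nut top 0.57 [413.2 206. ] [ 541.9 -373.8    0. ]
big_nut side 0.64 [313.2 193.3] [655.7 341.1   0. ]
   tri [ 483.  -297.9  239.5]
{'time_s': 1.5, 'joints': array([-1.6,  0.3,  1.5,  0. ,  1.3, -0.2]), 'dq': array([-0.,  0., -0.,  0.,  0.,  0.]), 'tau': array([  0. , -41.2, -26. ,  -0. ,   0. ,  -0. ]), 'eef_pos': array([ 124.7, -510. ,  201.6]), 'ee_rot': array([-0. ,  1. ,  0.1,  0. ]), 'force': array([-0.2,  0.1,  0.6]), 'wrist_torque': array([0.1, 0.1, 0. ]), 'grip_force': 0.0, 'grip_width': 1.00065350148502}
```

```bash
python3 - <<'E'
import cv2
a=cv2.imread("pics/top0.png")[120:290,160:440];b=cv2.imread("pics/side0.png")[110:320,220:420]
cv2.imwrite("pics/top0c.png",cv2.resize(a,None,fx=2.8,fy=2.8,interpolation=2))
cv2.imwrite("pics/side0c.png",cv2.resize(b,None,fx=2.8,fy=2.8,interpolation=2))
E
```

```text
(no output)
```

View pics/top0c.png

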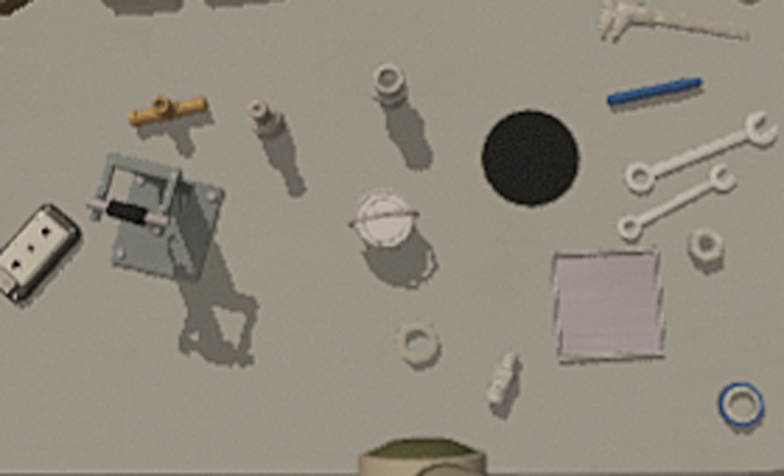

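View pics/side0c.png

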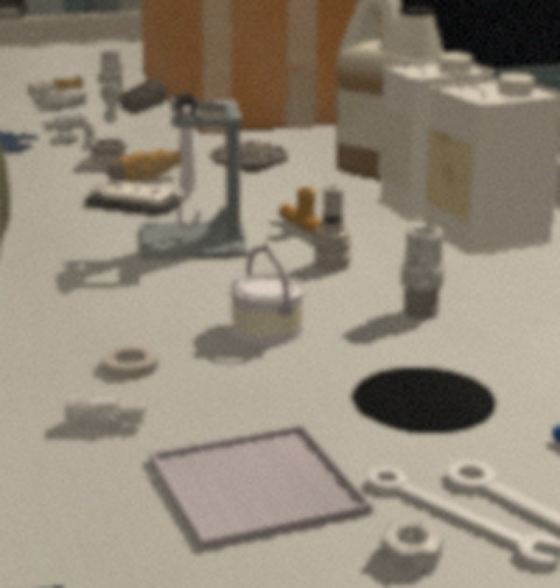

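```bash
cat >> h.py <<'E'
from scipy.spatial.transform import Rotation as Ro
def st():
    s=ctrl.sense();q=s["ee_rot"];R=Ro.from_quat([q[1],q[2],q[3],q[0]]).as_matrix();return s,np.array(s["eef_pos"]),R
def go(xyz,yaw):
    """shift in current tool axes (mm) and rotvec in tool axes for TCP xyz, tool down with tool-y world yaw"""
    s,p,R=st();c,n=np.cos(yaw),np.sin(yaw)
    T=np.array([[-n,c,0],[c,n,0],[0,0,-1]]).T
    if np.linalg.det(T)<0: T[:,0]*=-1
    return R.T@(np.array(xyz)-p), Ro.from_matrix(R.T@T).as_rotvec()
E
python3 - <<'E'
from h import *
s,p,R=st();np.set_printoptions(precision=4,suppress=True);print(s["ee_rot"],R)
for y in(-.167,-.167+np.pi): print(go([563,352,275],y))
E
```

```text
[-0.      0.9928  0.1196  0.    ] [[ 0.9714  0.2375  0.    ]
 [ 0.2375 -0.9714  0.0001]
 [ 0.     -0.     -1.    ]]
(array([ 630.494 , -733.2284,  -73.3711]), array([-0.   , -0.   , -1.164]))
(array([ 630.494 , -733.2284,  -73.3711]), array([-0.0001,  0.    ,  1.9776]))
```

Call:
send_rows(targets=[[-1, 0, 0, -0.01, 0, 0, -0.166], [-1, 0, 0, -0.01, 0, 0, -0.166], [-1, 0, 0, -0.01, 0, 0, -0.166], [-1, 0, 0, -0.01, 0, 0, -0.166], [-1, 0, 0, -0.01, 0, 0, -0.166], [-1, 0, 0, -0.01, 0, 0, -0.166], [-1, 0, 0, -0.01, 0, 0, -0.168], [-1, 0.02, 0.005, 0, 0, 0, 0], [-1, 0.04, 0.01, 0, 0, 0, 0], [-1, 0.05, 0.0125, 0, 0, 0, 0]])

```text
time_s: 2.75
eef_pos: [170.3, -405.1, 271.3]
ee_rot: [-0.0, 0.764, 0.645, 0.0]
force: [0.6, 0.5, 0.4]
grip_width: 0.999
grip_force: 0.0
```

Call:
send_rows(targets=[[-1, 0.05, 0.0125, 0, 0, 0, 0], [-1, 0.05, 0.0125, 0, 0, 0, 0], [-1, 0.05, 0.0125, 0, 0, 0, 0], [-1, 0.05, 0.0125, 0, 0, 0, 0], [-1, 0.05, 0.0125, 0, 0, 0, 0], [-1, 0.05, 0.0125, 0, 0, 0, 0], [-1, 0.05, 0.0125, 0, 0, 0, 0], [-1, 0.05, 0.0125, 0, 0, 0, 0], [-1, 0.05, 0.0125, 0, 0, 0, 0], [-1, 0.05, 0.0125, 0, 0, 0, 0]])

```text
time_s: 4.0
eef_pos: [376.9, 68.0, 271.8]
ee_rot: [0.0, 0.764, 0.646, 0.0]
force: [0.6, -2.0, 0.7]
grip_width: 0.997
grip_force: 0.0
```

Call:
send_rows(targets=[[-1, 0.05, 0.0125, 0, 0, 0, 0], [-1, 0.05, 0.0125, 0, 0, 0, 0], [-1, 0.05, 0.0125, 0, 0, 0, 0], [-1, 0.05, 0.0125, 0, 0, 0, 0], [-1, 0.05, 0.0125, 0, 0, 0, 0], [-1, 0.04, 0.01, 0, 0, 0, 0], [-1, 0.02, 0.005, 0, 0, 0, 0], [-1, 0, 0, 0, 0, 0, 0], [-1, 0, 0, 0, 0, 0, 0], [-1, 0, 0, 0, 0, 0, 0]])

```text
time_s: 5.25
eef_pos: [504.3, 358.2, 272.1]
ee_rot: [0.0, 0.764, 0.645, 0.0]
force: [0.4, 1.3, 0.4]
grip_width: 1.0
grip_force: 0.0
```

```bash
python3 - <<'E'
from h import *
np.set_printoptions(precision=3,suppress=True)
s,p,R=st();print(p,R[:,1],s["joints"])
c=ctrl.capture("wrist");cv2.imwrite("pics/w1.png",c["img"][:,:,::-1])
print(-np.array(c["R"]).T@c["t"])
for q,z in dict(scale_grip=175,cradle=175,stand=0).items():
    for r in ctrl.landmark_of(q,c)[:1]: print(q,r["score"],np.array(r["point"]),onz(r["point"],c,z))
E
```

```text
[504.346 358.239 272.062] [ 0.986 -0.167  0.   ] [ 0.429  0.497  1.052 -0.     1.593  0.596]
[518.881 437.262 444.583]
scale_grip 0.93 [391.4 191.3] [562.209 346.508 175.   ]
cradle 0.51 [393.6 332.6] [550.583 208.613 175.   ]
stand 0.95 [364.6 152.7] [561.914 344.632   0.   ]
```

View pics/w1.png

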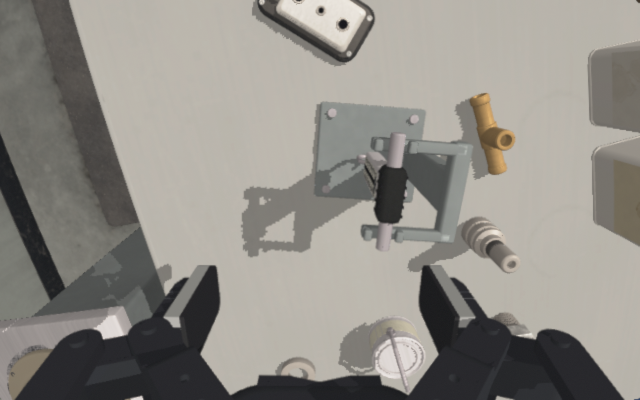

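```bash
python3 - <<'E'
from h import *
np.set_printoptions(precision=3,suppress=True)
c=ctrl.capture("wrist")
a,b=onz((398.5,136),c,175),onz((384,247),c,175);print(a,b,(a+b)/2,np.linalg.norm(a-b),np.arctan2(*(a-b)[1::-1]*[1,1])-np.pi/2)
d=[onz(x,c,8) for x in((320,101),(426,109),(316,197))]
print(d); u=d[1]-d[0];v=d[0]-d[2];print(np.arctan2(u[1],u[0]),np.arctan2(v[1],v[0])-np.pi/2)
print(onz((391.5,194),c,186))
for r in ctrl.landmark_of("tin_bail",c)[:1]: print(r["score"],r["point"],onz(r["point"],c,95))
E
```

```text
[572.3   390.103 175.   ] [551.007 298.954 175.   ] [561.653 344.528 175.   ] 93.60383590074366 -0.22948683924970692
[array([516.507, 417.988,   8.   ]), array([641.988, 387.87 ,   8.   ]), array([491.241, 299.446,   8.   ])]
-0.2355613516527378 -0.2099913968233318
[560.315 348.517 186.   ]
0.59 [402.1, 384.9] [563.494  55.437  95.   ]
```

```bash
python3 - <<'E'
from h import *
np.set_printoptions(precision=4,suppress=True)
print(go([561.5,346,155],-.225))
E
```

```text
(array([ -3.1103,  58.4064, 116.7651]), array([ 0.0002, -0.0001,  0.0578]))
```

Call:
send_rows(targets=[[0.15, -0.003, 0.008, 0, 0, 0, 0], [0.15, 0, 0.02, 0, 0, 0, 0], [0.15, 0, 0.02, 0, 0, 0, 0], [0.15, 0, 0.01, 0.01, 0, 0, 0.058], [0.15, 0, 0, 0.02, 0, 0, 0], [0.15, 0, 0, 0.02, 0, 0, 0], [0.15, 0, 0, 0.01, 0, 0, 0], [0.15, 0, 0, 0, 0, 0, 0], [0.15, 0, 0, 0, 0, 0, 0], [0.15, 0, 0, 0, 0, 0, 0]])

```text
time_s: 6.8
eef_pos: [561.4, 346.5, 212.4]
ee_rot: [0.0, 0.782, 0.623, 0.001]
force: [-0.4, 0.7, -0.4]
grip_width: 0.425
grip_force: 0.0
```

```bash
python3 - <<'E'
from h import *
np.set_printoptions(precision=3,suppress=True)
s,p,R=st();print(p,R[:,1])
c=ctrl.capture("wrist");cv2.imwrite("pics/w2.png",c["img"][:,:,::-1])
for r in ctrl.landmark_of("scale_grip",c)[:1]: print(r["score"],np.array(r["point"]),onz(r["point"],c,175))
print(go([561.5,346,155],-.225))
E
```

```text
[561.357 346.478 212.394] [ 0.975 -0.223  0.001]
0.38 [454.  129.3] [653.075 381.926 175.   ]
(array([-0.41 ,  0.346, 57.097]), array([ 0.001, -0.   ,  0.   ]))
```

View pics/w2.png

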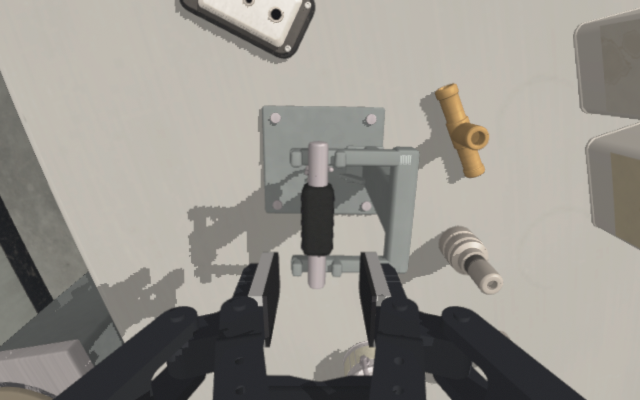

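```bash
python3 - <<'E'
from h import *
c=ctrl.capture("wrist")
print(onz((317.5,216),c,180),proj([561.4,346,175],c))
a,b=onz((318,143),c,175),onz((317,288),c,175);print(a,b,(a+b)/2,np.arctan2((b-a)[0],(a-b)[1]))
# crossbar inner edge
print(onz((392,220),c,172))
E
```

```text
[561.72674772 348.32404386 180.        ] [317.85466289 216.61891128]
[572.02439197 391.74003851 175.        ] [549.04133034 294.97743232 175.        ] [560.53286116 343.35873541 175.        ] -0.2331988051161174
[607.5719244 331.783872  172.       ]
```

Centred within 1–2 mm. Descend and grip.

Call:
send_rows(targets=[[0.15, 0, 0, 0.01, 0, 0, 0], [0.15, 0, 0, 0.015, 0, 0, 0], [0.15, 0, 0, 0.015, 0, 0, 0], [0.15, 0, 0, 0.01, 0, 0, 0], [0.15, 0, 0, 0.007, 0, 0, 0], [0.15, 0, 0, 0, 0, 0, 0], [0.7, 0, 0, 0, 0, 0, 0], [1, 0, 0, 0, 0, 0, 0], [1, 0, 0, 0, 0, 0, 0], [1, 0, 0, 0, 0, 0, 0]], squeeze=60)

```text
time_s: 8.2
eef_pos: [561.4, 346.5, 155.4]
ee_rot: [0.0, 0.782, 0.623, 0.001]
force: [0.3, 0.6, 5.1]
grip_width: 0.178
grip_force: 59.6
```

Call:
send_rows(targets=[[1, 0, 0, 0, 0, 0, 0], [1, 0, 0, 0, 0, 0, 0], [1, 0, 0, -0.004, 0, 0, 0], [1, 0, 0, -0.006, 0, 0, 0], [1, 0, 0, -0.008, 0, 0, 0], [1, 0, 0, -0.008, 0, 0, 0], [1, 0, 0, -0.006, 0, 0, 0], [1, 0, 0, 0, 0, 0, 0], [1, 0, 0, 0, 0, 0, 0], [1, 0, 0, 0, 0, 0, 0]])

```text
time_s: 9.45
eef_pos: [561.0, 346.3, 186.2]
ee_rot: [-0.0, 0.782, 0.623, -0.0]
force: [0.3, -0.3, -3.0]
grip_width: 0.174
grip_force: 58.6
```

```bash
python3 - <<'E'
from h import *
np.set_printoptions(precision=3,suppress=True)
s,p,R=st();print(p,R,s["force"],s["wrist_torque"])
c=ctrl.capture("side");cv2.imwrite("pics/s1.png",cv2.resize(c["img"][90:250,230:430,::-1],None,fx=3.5,fy=3.5,interpolation=2))
for q in("scale_grip","tin_bail","hook_seat"):
  for r in ctrl.landmark_of(q,c)[:1]: print(q,r["score"],np.array(r["point"]))
print("expected grip px",proj(p+[0,0,21],c))
E
```

```text
[560.982 346.315 186.243] [[ 0.223  0.975 -0.001]
 [ 0.975 -0.223 -0.   ]
 [-0.    -0.001 -1.   ]] [ 0.3   -0.32  -3.011] [ 0.017 -0.01   0.008]
scale_grip 0.73 [285.1 136.2]
tin_bail 0.62 [314.3 198.4]
hook_seat 0.55 [286.8 174.8]
expected grip px [285.874 137.389]
```

View pics/s1.png

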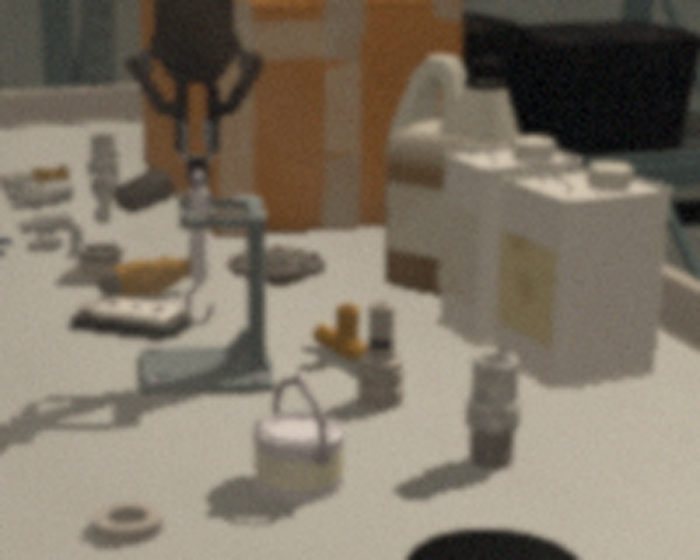

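Call:
send_rows(targets=[[1, 0, -0.005, 0, 0, 0, 0], [1, 0, -0.01, 0, 0, 0, 0], [1, 0, -0.015, 0, 0, 0, 0], [1, 0, -0.015, 0, 0, 0, 0], [1, 0, -0.015, 0, 0, 0, 0], [1, 0, -0.015, -0.005, 0, 0, 0], [1, 0, -0.015, -0.007, 0, 0, 0], [1, 0, 0, -0.007, 0, 0, -0.133], [1, 0, 0, 0, 0, 0, -0.133], [1, 0, 0, 0, 0, 0, -0.133]])

```text
time_s: 10.9
eef_pos: [472.9, 366.7, 206.3]
ee_rot: [0.0, 0.641, 0.767, 0.0]
force: [-0.9, 1.0, -2.1]
grip_width: 0.175
grip_force: 58.7
```

Call:
send_rows(targets=[[1, -0.02, -0.002, 0, 0, 0, 0], [1, -0.04, -0.005, 0, 0, 0, 0], [1, -0.05, -0.006, 0, 0, 0, 0], [1, -0.05, -0.006, 0, 0, 0, 0], [1, -0.05, -0.006, 0, 0, 0, 0], [1, -0.05, -0.006, 0, 0, 0, 0], [1, -0.04, -0.006, 0, 0, 0, 0], [1, -0.02, -0.004, 0, 0, 0, 0], [1, 0, 0, 0, 0, 0, 0], [1, 0, 0, 0, 0, 0, 0]])

```text
time_s: 12.15
eef_pos: [488.1, 44.5, 205.8]
ee_rot: [0.0, 0.643, 0.766, 0.0]
force: [-0.6, -0.2, -1.2]
grip_width: 0.175
grip_force: 58.9
```

```bash
python3 - <<'E'
from h import *
np.set_printoptions(precision=3,suppress=True)
s,p,R=st();print(p,R[:,1],s["force"],s["grip_width"])
cs={n:ctrl.capture(n) for n in("wrist","top","side")};c=cs["wrist"];cv2.imwrite("pics/w3.png",c["img"][:,:,::-1])
P={}
for q,z in(("tin_bail",95),("tin_base",0),("scale_grip",p[2]+19.6),("hook_seat",p[2]-127)):
 for n,k in cs.items():
  for r in ctrl.landmark_of(q,k)[:1]: P[q,n]=r["point"];print(q,n,r["score"],np.array(r["point"]),onz(r["point"],k,z))
 ns=[n for n in cs if (q,n) in P]
 if len(ns)>1: print("  tri",tri([P[q,n] for n in ns],[cs[n] for n in ns]))
E
```

```text
[488.095  44.497 205.822] [0.985 0.172 0.   ] [-0.604 -0.22  -1.219] 0.17535214414239814
tin_bail wrist 0.81 [411.3 186. ] [565.634  56.272  95.   ]
tin_bail top 0.37 [296.  195.1] [571.469  56.611  95.   ]
tin_bail side 0.94 [312.9 197.6] [558.872  50.491  95.   ]
  tri [566.441  56.915  92.885]
tin_base top 0.42 [414.9 204.4] [ 547.829 -380.398    0.   ]
tin_base side 0.77 [313.3 230.5] [555.13   35.474   0.   ]
  tri [ 485.572 -320.082  171.141]
scale_grip wrist 0.97 [319.5 261.5] [489.693  42.405 225.422]
scale_grip side 0.69 [285.6 155.4] [480.539  45.356 225.422]
  tri [485.015  44.314 226.363]
hook_seat wrist 0.57 [318.9 179.8] [488.979  43.864  78.822]
hook_seat top 0.32 [220.6 198.5] [562.087 320.535  78.822]
hook_seat side 0.56 [288.1 203.2] [491.302  70.579  78.822]
  tri [516.701 168.927 115.66 ]
```

View pics/w3.png

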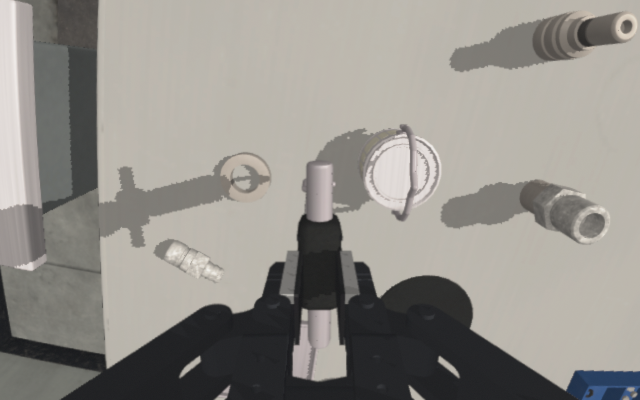

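```bash
python3 - <<'E'
import cv2
a=cv2.imread("pics/w3.png")[115:235,340:460]
cv2.imwrite("pics/w3c.png",cv2.resize(a,None,fx=5,fy=5,interpolation=cv2.INTER_CUBIC))
E
```

```text
(no output)
```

View pics/w3c.png

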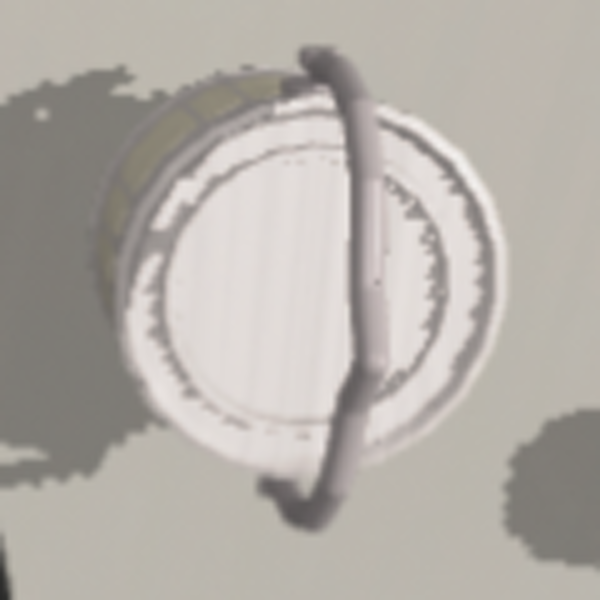

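```bash
python3 - <<'E'
from h import *
np.set_printoptions(precision=2,suppress=True)
c=ctrl.capture("wrist")
L=[onz((340+u/5,115+v/5),c,50) for u,v in((120,280),(505,280),(315,92),(315,468),(150,185),(480,185),(165,400))]
A=np.array([[2*l[0],2*l[1],1] for l in L]);b=np.array([l[0]**2+l[1]**2 for l in L]);x=np.linalg.lstsq(A,b,rcond=None)[0]
ctr=x[:2];print("lid",ctr,np.sqrt(x[2]+ctr@ctr))
print("peak",onz((411.3,186),c,95),onz((414,189),c,95))
for yaw in(.1,.17,.24):
  u=np.array([-np.sin(yaw),np.cos(yaw)]);X=lambda s,h:np.r_[ctr+s*u,h]
  for s,h in((0,95),(10,87),(-10,87),(42.5,45),(-42.5,45)): print(yaw,s,h,(proj(X(s,h),c)-[340,115])*5)
E
```

```text
lid [568.21  57.57] 36.92776918815107
peak [565.78  56.09  95.  ] [568.71  53.94  95.  ]
0.1 0 95 [372.61 349.11]
0.1 10 87 [369.69 279.9 ]
0.1 -10 87 [351.87 391.7 ]
0.1 42.5 45 [338.87  58.84]
0.1 -42.5 45 [276.38 483.09]
0.17 0 95 [372.61 349.11]
0.17 10 87 [365.63 279.73]
0.17 -10 87 [355.85 391.85]
0.17 42.5 45 [323.2   58.11]
0.17 -42.5 45 [290.95 483.62]
0.24 0 95 [372.61 349.11]
0.24 10 87 [361.55 279.85]
0.24 -10 87 [359.85 391.73]
0.24 42.5 45 [307.44  58.51]
0.24 -42.5 45 [305.6  483.17]
```

```bash
python3 - <<'E'
from h import *
np.set_printoptions(precision=4,suppress=True)
d,r=go([566.5,57,199],.2);print(d,r, Ro.from_rotvec(r).as_matrix().T@d)
E
```

```text
[-0.9016 79.1419  6.5955] [ 0.    -0.    -0.026] [-2.9606 79.0916  6.5952]
```

Call:
send_rows(targets=[[1, 0, 0, 0.007, 0, 0, -0.026], [1, -0.003, 0.005, 0, 0, 0, 0], [1, 0, 0.01, 0, 0, 0, 0], [1, 0, 0.012, 0, 0, 0, 0], [1, 0, 0.012, 0, 0, 0, 0], [1, 0, 0.012, 0, 0, 0, 0], [1, 0, 0.012, 0, 0, 0, 0], [1, 0, 0.01, 0, 0, 0, 0], [1, 0, 0.006, 0, 0, 0, 0], [1, 0, 0, 0, 0, 0, 0]])

```text
time_s: 14.2
eef_pos: [566.6, 57.0, 198.5]
ee_rot: [-0.0, 0.633, 0.774, -0.0]
force: [0.3, -0.1, -2.5]
grip_width: 0.174
grip_force: 58.9
```

```bash
python3 - <<'E'
from h import *
np.set_printoptions(precision=3,suppress=True)
s,p,R=st();print(p,R[:,1],s["force"],s["wrist_torque"])
a=ctrl.capture("wrist")
b=ctrl.capture("side");
A=cv2.resize(a["img"][110:310,300:440],(420,600),interpolation=2);B=cv2.resize(b["img"][140:260,275:349],(370,600),interpolation=2)
cv2.imwrite("pics/h1.png",np.hstack([A,B])[:,:,::-1])
for n,k in(("w",a),("s",b)):
  for q in("tin_bail","hook_seat"):
    for r in ctrl.landmark_of(q,k)[:1]: print(n,q,r["score"],np.array(r["point"]),"exp",proj(p+[0,0,-127.4] if q[0]=="h" else [567.3,57,95],k))
E
```

```text
[566.583  56.997 198.477] [ 0.98   0.199 -0.   ] [ 0.321 -0.111 -2.531] [ 0.003 -0.003 -0.032]
w tin_bail 0.57 [315.6 190.1] exp [318.906 186.552]
w hook_seat 0.52 [317.4 179.1] exp [318.152 178.818]
s tin_bail 0.66 [313.  198.2] exp [314.993 196.544]
s hook_seat 0.45 [313.7 203.3] exp [314.744 204.412]
```

View pics/h1.png

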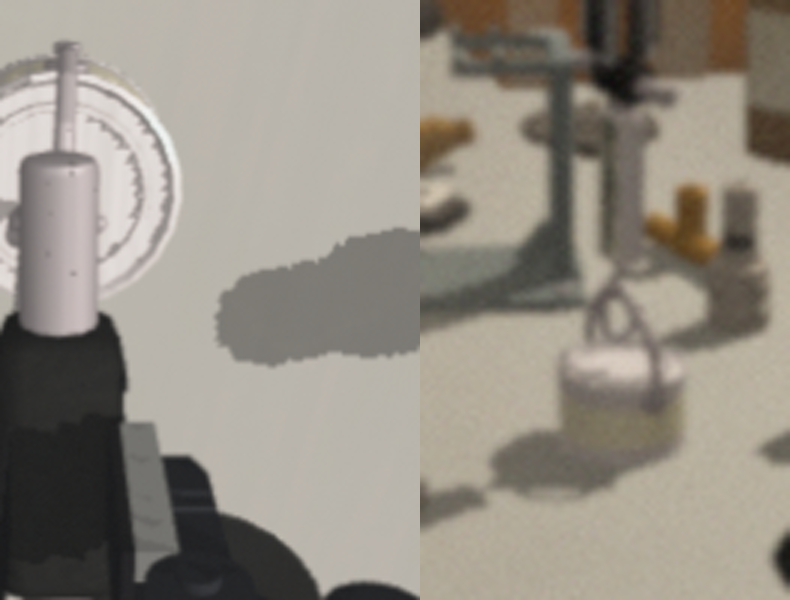

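Call:
send_rows(targets=[[1, 0, 0, -0.003, 0, 0, 0], [1, 0, 0, -0.006, 0, 0, 0], [1, 0, 0, -0.006, 0, 0, 0], [1, 0, 0, -0.006, 0, 0, 0], [1, 0, 0, -0.005, 0, 0, 0], [1, 0, 0, -0.005, 0, 0, 0], [1, 0, 0, -0.006, 0, 0, 0], [1, 0, 0, -0.006, 0, 0, 0], [1, 0, 0, -0.005, 0, 0, 0], [1, 0, 0, -0.002, 0, 0, 0]])

```text
time_s: 15.75
eef_pos: [566.4, 56.9, 248.8]
ee_rot: [0.0, 0.633, 0.774, -0.0]
force: [-0.2, -0.6, -5.2]
grip_width: 0.176
grip_force: 58.6
```

Call:
send_rows(targets=[[1, 0, 0, 0, 0, 0, 0], [1, 0, 0, 0, 0, 0, 0], [1, 0, 0, 0, 0, 0, 0], [1, 0, 0, -0.002, 0, 0, 0], [1, 0, 0, -0.003, 0, 0, 0], [1, 0, 0, -0.003, 0, 0, 0], [1, 0, 0, -0.003, 0, 0, 0], [1, 0, 0, -0.003, 0, 0, 0], [1, 0, 0, -0.003, 0, 0, 0], [1, 0, 0, 0, 0, 0, 0]])

```text
time_s: 17.0
eef_pos: [566.5, 56.9, 265.8]
ee_rot: [0.0, 0.633, 0.774, 0.0]
force: [-0.1, 0.3, -7.2]
grip_width: 0.175
grip_force: 58.8
```

```bash
cat > m.py <<'E'
from h import *
np.set_printoptions(precision=2,suppress=True)
s,p,R=st();print(s["time_s"],p,s["force"])
c=ctrl.capture("side");s2=ctrl.sense();print(s2["force"])
print("exp bail px if seated, draw d: ")
r=ctrl.landmark_of("tin_bail",c)[:1]+ctrl.landmark_of("tin_base",c)[:1]
# heights along vertical line under TCP
for k in r:
    o,v=ray(k["point"],c);n=np.array([p[0]-o[0],p[1]-o[1]]);t=(n@v[:2])/(v[:2]@v[:2]);print(k["score"],k["point"],"z at TCP axis",o[2]+t*v[2])
E
python3 m.py
```

```text
17.0 [566.48  56.95 265.84] [-0.13  0.34 -7.16]
[-1.01 -0.64 -5.28]
exp bail px if seated, draw d: 
0.87 [314.0, 198.0] z at TCP axis 90.69123153830094
0.82 [312.3, 225.2] z at TCP axis 6.141007596981353
```

```bash
cat > m.py <<'E'
from h import *
np.set_printoptions(precision=2,suppress=True)
s,p,R=st();print(s["time_s"],p)
ref=cv2.imread("pics/side0.png",0).astype(np.float32);F=[s["force"]]
for i in range(4):
    c=ctrl.capture("side");F.append(ctrl.sense()["force"])
    g=cv2.cvtColor(c["img"],cv2.COLOR_RGB2GRAY).astype(np.float32)
    if i%3==0:
        tpl=cv2.resize(ref[206:232,301:330],None,fx=8,fy=8,interpolation=2);im=cv2.resize(g[190:245,290:342],None,fx=8,fy=8,interpolation=2)
        m=cv2.matchTemplate(im,tpl,cv2.TM_CCOEFF_NORMED);_,v,_,l=cv2.minMaxLoc(m)
        d=np.array(l)/8-[11,16];k=proj([567,57,40],c)-proj([567,57,30],c);print("tin px shift",d,v,"lift mm",d[1]/k[1]*10)
F=np.array(F)[:,2];print("Fz",F,F.mean(),"draw if on table",p[2]+19.6-147-95)
E
python3 m.py
```

```text
17.15 [566.37  56.95 265.47]
tin px shift [ 0.   -0.88] 0.9853540658950806 lift mm 2.740710580211564
tin px shift [-0.12 -0.88] 0.9853992462158203 lift mm 2.740710580211564
Fz [-6.96 -6.69 -6.59 -6.32 -6.62] -6.634709150250269 draw if on table 43.07058664779851
```

Call:
send_rows(targets=[[1, 0, 0, -0.001, 0, 0, 0], [1, 0, 0, -0.002, 0, 0, 0], [1, 0, 0, -0.002, 0, 0, 0], [1, 0, 0, -0.002, 0, 0, 0], [1, 0, 0, -0.001, 0, 0, 0], [1, 0, 0, 0, 0, 0, 0], [1, 0, 0, 0, 0, 0, 0], [1, 0, 0, 0, 0, 0, 0], [1, 0, 0, 0, 0, 0, 0], [1, 0, 0, 0, 0, 0, 0]])

```text
time_s: 18.6
eef_pos: [566.4, 57.0, 273.6]
ee_rot: [-0.0, 0.633, 0.774, -0.0]
force: [0.0, -0.1, -6.5]
grip_width: 0.172
grip_force: 58.7
```

```bash
python3 m.py
```

```text
18.6 [566.4   56.95 273.59]
tin px shift [ 0.   -3.38] 0.9113320112228394 lift mm 10.571312237958889
tin px shift [ 0.   -3.38] 0.9111720323562622 lift mm 10.571312237958889
Fz [-6.49 -6.12 -6.33 -6.5  -5.99] -6.28630231815719 draw if on table 51.19129209419651
```

Call:
send_rows(targets=[[1, 0, 0, 0, 0, 0, 0], [1, 0, 0, 0, 0, 0, 0], [1, 0, 0, 0, 0, 0, 0], [1, 0, 0, 0, 0, 0, 0], [1, 0, 0, 0, 0, 0, 0], [1, 0, 0, 0, 0, 0, 0], [1, 0, 0, 0, 0, 0, 0], [1, 0, 0, 0, 0, 0, 0], [1, 0, 0, 0, 0, 0, 0], [1, 0, 0, 0, 0, 0, 0]])

```text
time_s: 20.05
eef_pos: [566.4, 56.9, 273.6]
ee_rot: [-0.0, 0.633, 0.774, -0.0]
force: [0.3, 0.1, -6.3]
grip_width: 0.173
grip_force: 58.7
```

```bash
python3 m.py; python3 - <<'E'
from h import *
np.set_printoptions(precision=1,suppress=True)
for n in("top","side"):
  c=ctrl.capture(n);g=cv2.cvtColor(c["img"],cv2.COLOR_RGB2GRAY);x,y=np.round(proj([650,-135,3],c)).astype(int)
  print(n,x,y,g[y,x]);m=(g<60).astype(np.uint8);k,lab,stt,cen=cv2.connectedComponentsWithStats(m);i=lab[y,x]
  print(stt[i],cen[i],onz(cen[i],c,3))
E
```

```text
20.05 [566.4   56.92 273.6 ]
tin px shift [ 0.   -3.38] 0.9109143018722534 lift mm 10.571312237958889
tin px shift [ 0.   -3.38] 0.9106462001800537 lift mm 10.571312237958889
Fz [-6.26 -6.34 -6.58 -5.53 -6.37] -6.216495666221769 draw if on table 51.19690346358345
top 349 177 33
[332 160  35  34 898] [349.  176.2] [ 654.2 -136.4    3. ]
side 369 251 28
[347 242  49  22 846] [370.9 252.5] [ 650.4 -146.9    3. ]
```

Call:
send_rows(targets=[[1, -0.002, 0.0004, 0, 0, 0, 0], [1, -0.005, 0.001, 0, 0, 0, 0], [1, -0.009, 0.002, 0, 0, 0, 0], [1, -0.012, 0.0025, 0, 0, 0, 0], [1, -0.014, 0.003, 0, 0, 0, 0], [1, -0.014, 0.003, 0, 0, 0, 0], [1, -0.014, 0.003, 0, 0, 0, 0], [1, -0.014, 0.003, 0, 0, 0, 0], [1, -0.014, 0.003, 0, 0, 0, 0], [1, -0.014, 0.003, 0, 0, 0, 0]])

```text
time_s: 21.6
eef_pos: [612.4, -48.9, 273.6]
ee_rot: [-0.0, 0.633, 0.774, 0.0]
force: [0.1, 0.2, -6.3]
grip_width: 0.172
grip_force: 59.0
```

Call:
send_rows(targets=[[1, -0.014, 0.003, 0, 0, 0, 0], [1, -0.014, 0.003, 0, 0, 0, 0], [1, -0.014, 0.003, 0, 0, 0, 0], [1, -0.013, 0.003, 0, 0, 0, 0], [1, -0.012, 0.0025, 0, 0, 0, 0], [1, -0.01, 0.002, 0, 0, 0, 0], [1, -0.008, 0.0015, 0, 0, 0, 0], [1, -0.006, 0.001, 0, 0, 0, 0], [1, -0.004, 0.001, 0, 0, 0, 0], [1, -0.001, 0.0002, 0, 0, 0, 0]])

```text
time_s: 22.85
eef_pos: [651.0, -138.2, 273.6]
ee_rot: [-0.0, 0.633, 0.774, 0.0]
force: [0.1, 0.2, -6.7]
grip_width: 0.172
grip_force: 59.1
```

```bash
python3 - <<'E'
from h import *
np.set_printoptions(precision=2,suppress=True)
s,p,R=st();print(p,s["force"])
a=ctrl.capture("wrist");b=ctrl.capture("side")
for r in ctrl.landmark_of("mat",a)[:1]: print("mat",r["score"],onz(r["point"],a,0))
print("tin exp",p,proj([p[0],p[1],3],a),proj([652,-137,3],a))
A=cv2.resize(a["img"][90:290,200:440],(480,400),interpolation=2);B=cv2.resize(b["img"][185:285,330:410],(320,400),interpolation=2)
cv2.imwrite("pics/p1.png",np.hstack([A,B])[:,:,::-1])
E
```

```text
[ 651.02 -138.23  273.56] [ 0.12  0.21 -6.75]
tin exp [ 651.02 -138.23  273.56] [318.52 149.69] [319.47 148.9 ]
```

View pics/p1.png

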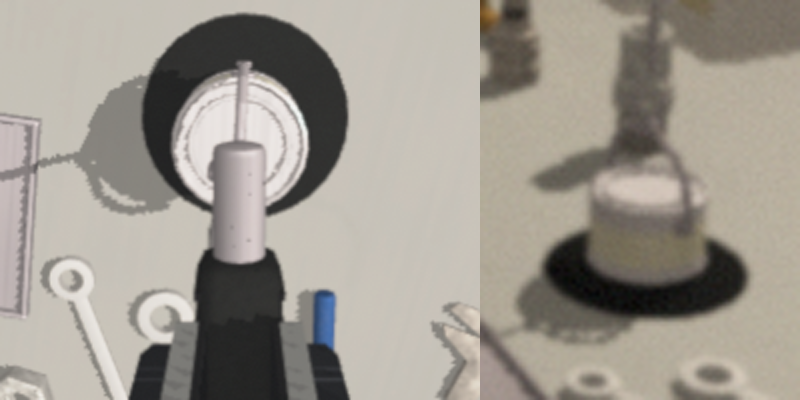

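Call:
send_rows(targets=[[1, 0, 0, 0.001, 0, 0, 0], [1, 0, 0, 0.002, 0, 0, 0], [1, 0, 0, 0.002, 0, 0, 0], [1, 0, 0, 0.002, 0, 0, 0], [1, 0, 0, 0.002, 0, 0, 0], [1, 0, 0, 0.002, 0, 0, 0], [1, 0, 0, 0.003, 0, 0, 0], [1, 0, 0, 0.005, 0, 0, 0], [1, 0, 0, 0.006, 0, 0, 0], [1, 0, 0, 0.005, 0, 0, 0]])

```text
time_s: 24.25
eef_pos: [651.0, -138.2, 243.3]
ee_rot: [0.0, 0.633, 0.774, 0.0]
force: [0.0, -0.2, -4.1]
grip_width: 0.168
grip_force: 60.5
```

Call:
send_rows(targets=[[1, 0, 0, 0.006, 0, 0, 0], [1, 0, 0, 0.006, 0, 0, 0], [1, 0, 0, 0.006, 0, 0, 0], [1, 0, 0, 0.006, 0, 0, 0], [1, 0, 0, 0.006, 0, 0, 0], [1, 0, 0, 0.005, 0, 0, 0], [1, 0, 0, 0.004, 0, 0, 0], [1, 0, 0, 0.0025, 0, 0, 0], [1, 0, 0, 0, 0, 0, 0], [1, 0, 0, 0, 0, 0, 0]])

```text
time_s: 25.5
eef_pos: [651.0, -138.2, 202.3]
ee_rot: [0.0, 0.633, 0.774, 0.0]
force: [-0.1, -0.6, -1.8]
grip_width: 0.171
grip_force: 61.8
```

```bash
python3 - <<'E'
from h import *
np.set_printoptions(precision=2,suppress=True)
s,p,R=st();print(p,s["force"],s["wrist_torque"])
b=ctrl.capture("side")
for q in("tin_bail","tin_base"):
  for r in ctrl.landmark_of(q,b)[:1]: print(q,r["score"],r["point"],proj([651,-138,98 if q=="tin_bail" else 3],b))
E
```

```text
[ 651.04 -138.17  202.31] [-0.11 -0.58 -1.83] [-0.01 -0.03 -0.02]
tin_bail 0.76 [372.9, 218.4] [371.33 216.94]
tin_base 0.79 [368.7, 247.8] [369.65 250.98]
```

Call:
send_rows(targets=[[1, 0, -0.003, 0, 0, 0, 0], [1, 0, -0.004, 0, 0, 0, 0], [1, 0, -0.005, 0, 0, 0, 0], [1, 0, -0.005, 0, 0, 0, 0], [1, 0, -0.006, 0, 0, 0, 0], [1, 0, -0.008, 0, 0, 0, 0], [1, 0, -0.01, 0, 0, 0, 0], [1, 0, -0.012, 0, 0, 0, 0], [1, 0, -0.012, 0, 0, 0, 0], [1, 0, -0.01, 0, 0, 0, 0]])

```text
time_s: 26.9
eef_pos: [576.6, -153.2, 202.2]
ee_rot: [0.0, 0.633, 0.774, -0.0]
force: [1.3, -0.3, -1.5]
grip_width: 0.169
grip_force: 61.8
```

```bash
python3 - <<'E'
from h import *
np.set_printoptions(precision=3,suppress=True)
s,p,R=st();print(p,s["force"])
b=ctrl.capture("side");a=ctrl.capture("wrist")
for q,z in(("tin_bail",98),("tin_base",3)):
  for k in(a,b):
    for r in ctrl.landmark_of(q,k)[:1]: print(q,r["score"],r["point"],onz(r["point"],k,z))
d=84
C=np.array([561.4,346.5,155.4]);pre=C+[-d*np.cos(.225),d*np.sin(.225),31]
print(pre,go(pre,-.225))
dd,r=go(pre,-.225);print(Ro.from_rotvec(r).as_matrix().T@dd)
E
```

```text
[ 576.628 -153.207  202.216] [ 1.287 -0.333 -1.539]
tin_bail 0.93 [411.8, 191.7] [ 652.697 -142.775   98.   ]
tin_bail 0.55 [372.7, 219.2] [ 647.907 -152.368   98.   ]
tin_base 0.78 [367.7, 252.0] [ 643.777 -141.69     3.   ]
[479.517 365.241 186.4  ] (array([527.394,   6.816,  15.647]), array([ 0.   , -0.   ,  0.425]))
[ 483.256 -211.316   15.654]
```

Call:
send_rows(targets=[[1, 0.02, 0, 0, 0, 0, 0], [1, 0.04, 0, 0, 0, 0, 0], [1, 0.05, 0.001, 0, 0, 0, 0], [1, 0.05, 0.001, 0, 0, 0, 0], [1, 0.05, 0.001, 0, 0, 0, 0], [1, 0.05, 0.001, 0, 0, 0, 0], [1, 0.05, 0.001, 0, 0, 0, 0], [1, 0.05, 0.001, 0, 0, 0, 0], [1, 0.05, 0.001, 0, 0, 0, 0], [1, 0.05, 0, 0, 0, 0, 0]])

```text
time_s: 28.45
eef_pos: [491.6, 301.7, 202.2]
ee_rot: [-0.0, 0.633, 0.774, 0.0]
force: [1.0, 0.3, -2.4]
grip_width: 0.175
grip_force: 61.8
```

Call:
send_rows(targets=[[1, 0.04, 0, 0, 0, 0, 0], [1, 0.02, 0, 0, 0, 0, 0], [1, 0.007, 0, 0, 0, 0, 0], [1, 0, 0, 0, 0, 0, 0.14], [1, 0, 0, 0, 0, 0, 0.14], [1, 0, 0, 0, 0, 0, 0.145], [1, 0, 0, 0.008, 0, 0, 0], [1, 0, 0, 0.008, 0, 0, 0], [1, 0, 0, 0, 0, 0, 0], [1, 0, 0, 0, 0, 0, 0]])

```text
time_s: 29.7
eef_pos: [479.7, 364.8, 186.2]
ee_rot: [0.0, 0.782, 0.624, 0.0]
force: [-0.9, -0.2, -1.8]
grip_width: 0.167
grip_force: 61.8
```

```bash
python3 - <<'E'
from h import *
np.set_printoptions(precision=4,suppress=True)
s,p,R=st();print(p)
print(go([561.4,346.5,185.4],-.225))
E
```

```text
[479.6986 364.8086 186.1898]
(array([ 0.3213, 83.7269,  0.8024]), array([ 0.0002, -0.0001,  0.0007]))
```

Call:
send_rows(targets=[[1, 0, 0.005, 0, 0, 0, 0], [1, 0, 0.01, 0, 0, 0, 0], [1, 0, 0.013, 0, 0, 0, 0], [1, 0, 0.014, 0, 0, 0, 0], [1, 0, 0.014, 0, 0, 0, 0], [1, 0, 0.014, 0, 0, 0, 0], [1, 0, 0.01, 0, 0, 0, 0], [1, 0, 0.004, 0, 0, 0, 0], [1, 0, 0, 0, 0, 0, 0], [1, 0, 0, 0, 0, 0, 0]])

```text
time_s: 30.95
eef_pos: [561.2, 346.3, 186.2]
ee_rot: [-0.0, 0.782, 0.623, 0.0]
force: [-0.7, -0.2, -1.3]
grip_width: 0.17
grip_force: 61.8
```

Call:
send_rows(targets=[[1, 0, 0, 0.004, 0, 0, 0], [1, 0, 0, 0.006, 0, 0, 0], [1, 0, 0, 0.006, 0, 0, 0], [1, 0, 0, 0.005, 0, 0, 0], [1, 0, 0, 0.004, 0, 0, 0], [1, 0, 0, 0.003, 0, 0, 0], [1, 0, 0, 0.002, 0, 0, 0], [1, 0, 0, 0, 0, 0, 0], [1, 0, 0, 0, 0, 0, 0], [1, 0, 0, 0, 0, 0, 0]])

```text
time_s: 32.2
eef_pos: [561.6, 346.1, 156.3]
ee_rot: [0.0, 0.782, 0.623, 0.0]
force: [-0.0, -0.2, -2.8]
grip_width: 0.173
grip_force: 61.8
```

```bash
python3 - <<'E'
from h import *
np.set_printoptions(precision=2,suppress=True)
s,p,R=st();print(p,s["force"],s["wrist_torque"])
print(go([561.4,346.5,155.4],-.225))
c=ctrl.capture("side")
for r in ctrl.landmark_of("scale_grip",c)[:1]: print(r["score"],r["point"],proj([561.4,346.5,175],c))
E
```

```text
[561.57 346.11 156.25] [-0.01 -0.16 -2.85] [0.01 0.04 0.02]
(array([ 0.35, -0.25,  0.85]), array([ 0., -0., -0.]))
0.67 [285.9, 146.1] [286.19 146.8 ]
```

Call:
send_rows(targets=[[1, 0, 0, 0.001, 0, 0, 0], [1, 0, 0, 0.0005, 0, 0, 0], [1, 0, 0, 0, 0, 0, 0], [0.5, 0, 0, 0, 0, 0, 0], [0.3, 0, 0, 0, 0, 0, 0], [0.15, 0, 0, 0, 0, 0, 0], [0.15, 0, 0, 0, 0, 0, 0], [0.15, 0, 0, 0, 0, 0, 0], [0.15, 0, 0, -0.003, 0, 0, 0], [0.15, 0, 0, -0.006, 0, 0, 0]])

```text
time_s: 33.55
eef_pos: [561.4, 346.1, 163.8]
ee_rot: [-0.0, 0.782, 0.623, -0.0]
force: [0.4, 0.9, -0.7]
grip_width: 0.424
grip_force: 0.0
```

Call:
send_rows(targets=[[0.15, 0, 0, -0.008, 0, 0, 0], [0.15, 0, 0, -0.01, 0, 0, 0], [0.15, 0, 0, -0.015, 0, 0, 0], [0.15, 0, 0, -0.015, 0, 0, 0], [0.15, 0, 0, -0.015, 0, 0, 0], [0.15, 0, 0, -0.015, 0, 0, 0], [0.15, 0, 0, -0.01, 0, 0, 0], [0.15, 0, 0, 0, 0, 0, 0], [0.15, 0, 0, 0, 0, 0, 0], [0.15, 0, 0, 0, 0, 0, 0]])

```text
time_s: 34.8
eef_pos: [561.3, 346.0, 251.0]
ee_rot: [-0.0, 0.782, 0.623, -0.001]
force: [1.0, 0.0, -0.1]
grip_width: 0.422
grip_force: 0.0
```

```bash
python3 - <<'E'
from h import *
np.set_printoptions(precision=2,suppress=True)
s,p,R=st();print(p,s["force"])
c=ctrl.capture("side");a=ctrl.capture("wrist")
for k in(a,c):
  for q in("scale_grip","tin_base"):
    for r in ctrl.landmark_of(q,k)[:1]: print(q,r["score"],r["point"],proj([561.4,346.5,175],k))
A=cv2.resize(a["img"][80:330,160:480],(480,375),interpolation=2);B=cv2.resize(c["img"][110:260,250:410],(320,300),interpolation=2);B=np.vstack([B,np.zeros((75,320,3),np.uint8)])
cv2.imwrite("pics/f1.png",np.hstack([A,B])[:,:,::-1])
E
```

```text
[561.35 346.03 251.  ] [ 1.03  0.   -0.14]
scale_grip 0.8 [321.9, 198.9] [317.72 196.52]
scale_grip 0.68 [285.8, 145.9] [286.19 146.8 ]
tin_base 0.92 [367.5, 251.0] [286.19 146.8 ]
```

View pics/f1.png

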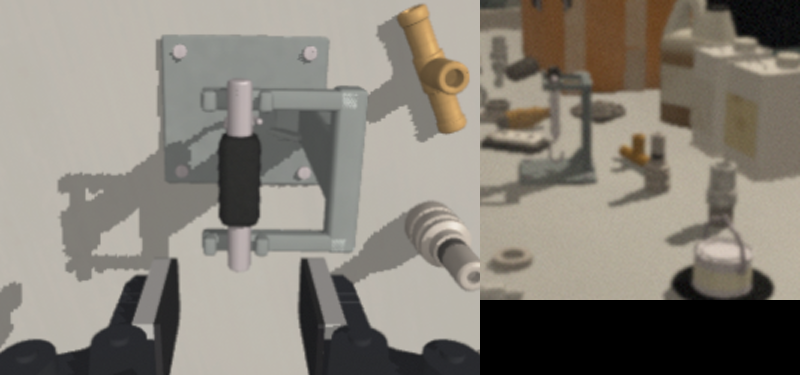

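The scale sits between the lips in its stand (grip at crop 239,180). The tin stands upright on the mat and the gripper is clear, so I'm handing in.

```bash
python3 -c "
from rig import ctrl
print(ctrl.finish_job())"
```

```text
the job is handed in; nothing more can be done
None
```

The tin weighed about 410 g, so I set it on the round mat about 5 mm off centre, hung the scale back in its stand and handed the job in at about 35 s; no verdict was returned.

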